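# Hook the snap ring out of a boot-finisher spindle housing

## Robot

A 7-joint arm with a two-finger parallel gripper is mounted at the origin on the work surface. World frame = base frame: x ahead of the robot, y to its left, z up, the work surface at z = 0. Lengths are in mm, angles in rad, forces in N, time in s.
With the tool pointing down it reaches from about 425 to 950 mm from the base axis. Payload 16.7 kg.
Tool frame: the origin (TCP) lies midway between the tips of the shut fingers; the grasp point (between the pads) lies 19 mm behind it (manip.tcp_to_grasp is the distance from the TCP to the grasp point, in mm); z points along the fingers, y is the direction in which the jaws open and shut (so a half turn about z gives the same grasp; the last joint's range is limited). The gripper opens to 94 mm and grips with 3 to 60 N. Pads are 16 mm wide; open, the fingers measure 119 mm over their backs; the gripper's body (75 mm by 177 mm) begins 78 mm behind the grasp point.
Start: joints at [1.01, 0.426, 0.074, 1.606, -0.034, 1.111, -0.067], TCP at [270.141, -618.545, 205.467] pointing down, gripper open.
Joint ranges: [-2.85, 2.85], [-0.5, 2.14], [-1.23, 1.37], [0.21, 2.46], [-1.02, 4.16], [0.16, 2.05], [-2.73, 2.73]. Speed limits (rad/s): [1.89, 1.89, 2.39, 2.39, 3.01, 3.01, 3.01].

## Interface

Orientations are given as a 3x3 rotation matrix whose columns are the frame's x, y, z axes.
In Python, from workcell import manip gives the robot as it stands. The module is installed in compiled form; this text tells all that it offers.
- The arm moves only by the tool step_arm, never from a script. Its arguments are lists of equal length, an entry for each row: "xyz": the shift along the tool's x, y, z in units of 40 mm (1.0 is 40 mm), a list of three; "rot": the turn, a rotation vector about the tool's x, y, z in rad, a list of three; "jaw": the gripper's target within -1 to 1 (fully open at 1, half-way at 0, shut at -1). In form: {"xyz": [[tx, ty, tz], ...], "rot": [[rx, ry, rz], ...], "jaw": [jaw, ...]}. A call has 1 to 5 rows; each row is the pose to reach, as a shift and turn from the pose commanded when the call began, along the tool's axes at that moment; what a row does not reach only later rows make up. A row lasts 1/8 s, in which the tool goes at most 62.5 mm and 10.7 degrees, less where a joint would pass 70% of its speed; a pose out of reach is approached as far as the arm can. A call with a gripper value outside its range is refused whole. The fingers move at their own pace and stop on an object; the grip force is fixed at half the most. Time passes only in rows, so rows that repeat a pose let the fingers close. It gives the time, the measured TCP pose, the force and the opening at its end, in the units of the state.
- manip.sense(): the state, without advancing time (a new reading comes with each control period).
- manip.camera(name): name is "scene" or "top" or "wrist"; returns the picture (384x512x3 uint8, red, green, blue); there is no depth.
- manip.camera_model(name): a dict with "fov_y" (degrees; the focal length in pixels is half the picture's height over the tangent of half this angle, whatever the lens; pixels are square), "cx", "cy" (the principal point, pixels), "R" (3x3) and "t" (3): a world point X has camera coordinates R X + t; the wrist camera has in their place "T_tool_cam" (4x4, takes a point from camera to tool coordinates, whose origin is the TCP and whose axes are the flange's). Camera axes: x right, y down, z forward; pixel columns grow to the right and rows downward; lengths in mm; the calibration is good to about 2 mm. A picture is of the moment at which its call begins: read the wrist's pose just before it. camera_model takes no time and is no camera call.
- manip.job_done(): hands the job in, once; it reports no verdict.
The state is a dict: "time_s": time; "joints": joint angles; "dq": joint speeds; "joint_torque": joint torques, N m; "tcp_pos": TCP position; "tool_rot": TCP orientation; "contact_force": force on the tool from outside, world axes, zero at the start; "moment": the same for the moment, N m; "finger_gap": finger opening in mm.
Only numpy, scipy, OpenCV 4.12 (cv2) and the standard library are available. Lean on these libraries where they do the work, as an engineer would, in place of code of your own. Each camera call takes 0.05 s, during which the arm holds its last target. There are 200 camera calls.

## Task

The bearing of the boot-finishing machine is due for a change: take the hook pick from the tool block and, with its hook under the end of the wire snap ring that lies in the housing's slot, lift the ring out of its groove, without using the fingers on it in the bore and without forcing the pick hard against the housing. Lay the ring flat in the metal parts tray and stand the pick back in its hole in the block. Leave the bottle, tin, new bearing and hammer where they are.

Things in the scene. Friction and masses are not known exactly. Their poses are not given: they have to be found in the camera images.
- housing: Green cast spindle housing, bolted down, bore upward: base plate 150 mm square and 14 mm thick, round body 120 mm across, top face (rim) 58 mm above the bench. Origin: on the bore axis at bench level; z up, the pick slot towards -x.
- bore (a point): Point on the bore axis, level with the rim. Bore 73 mm across; 3 to 8 mm below the rim it widens to the ring groove, 76.4 mm across. The groove's roof slopes at 45 degrees, so an upward pull on the wire cams it inward and out. Under the groove is a steel end cover, its top 8 mm below the rim; the ring rests on it.
- slot (a point): Point over the pick slot: 46 mm from the bore axis, mid width, level with the rim, axes as the housing's. The slot is open above, 24 mm wide (along y), runs from 28 to 55 mm from the bore axis, and its floor lies 18 mm below the rim, that is 10 mm below the underside of the wire.
- ring: Brass-coloured split ring of round spring wire 4 mm thick, 76 mm outside, gap 48 degrees, about 36 g. Origin: ring centre, in the plane of its underside; z: ring axis. Springy all round: the pull on a hook under end A rises to about 8 to 15 N until the ring springs free, end A by then some 15 to 40 mm over the rim. It then hangs loose on the hook, about 75 mm long, swinging.
- ring_end_a (a point): Centre of the wire at end A, 36 mm from the ring's axis. At the start it lies over the slot, 3 to 7 mm to the housing's +y side of mid slot; from it the wire runs across the slot to the -y side, with free space beneath it and behind it (away from the bore axis). Hook it about 10 mm from the end: nearer, the ring may slip off.
- ring_end_b (a point): Centre of the wire at end B, across the gap from end A, on the housing's +y side, wholly in the groove.
- pick: Hook pick, 60 g, upright in the tool block. Origin: centre of the underside of its black finger guard (36 mm across, 5 mm thick); z up along the handle. Red handle, 14 x 14 mm, from 5 to 60 mm above the origin, sides along x and y. Below the guard a collet nut, 11 mm across and 12 mm long, firmly clamps the 4 mm hook needle; the hook points to the pick's +x. See collet.
- collet (a point): The pick's origin again, as a point. The needle runs straight down from here to the centre of its elbow, 58 to 76 mm below: its stick-out differs each time and is not measured, so feel for it. The hook, a 3 mm round bar, runs from the elbow to +x and turns up: it ends 9.5 mm from the needle's axis, its top 5.9 mm above the elbow's centre. The pick's lowest point is 2 mm below that centre.
- block: Wooden tool block, fixed, 80 (x) x 150 (y) x 90 mm high. Origin: centre of its underside. In the middle of its top a square hole, 24 mm wide and 80 mm deep, takes the pick's shank; the finger guard rests on the top.
- tray: Shallow metal parts tray, fixed, 220 (x) x 170 (y) x 22 mm high, walls and floor 4 mm thick. Origin: centre of its underside.
- cement: Bystander: red glue bottle, 60 mm across, 170 mm tall. Origin: centre of its underside.
- grease: Bystander: yellow-labelled tin, 76 mm across, 60 mm tall. Origin: centre of its underside.
- bearing: Bystander: the new bearing, 72 mm across, 17 mm high, lying flat. Origin: centre of its underside.
- hammer: Bystander: hammer, 260 mm long, lying on the bench. Origin: about the middle of its length, on the bench.
Mind the look-alikes: they are no part of the job. What is shaped like the pick but blue, green or white is not meant.

How it is judged (in metres and radians):
On the way, in this order (a step that is already met when the one before it is completed fails the run):
1. end A of the ring has been lifted on the pick over the rim of the bore (z of ring_end_a in the frame of housing above 0.061 m and horizontal distance between ring_end_a and housing below 0.06 m and contact force between pick and ring above 0.1 N).
2. the whole ring has been taken clear of the housing (horizontal distance between ring and housing above 0.09 m).
At the end, for the whole second after the job is handed in: The ring lies flat and at rest on the floor of the tray (both ends within 7 mm of their flat height, the ring inside the walls); the pick stands released and upright in its hole, its guard resting on the block within 4 mm in height (x of ring_end_a in the frame of tray between -0.106 and 0.106 m and y of ring_end_a in the frame of tray between -0.081 and 0.081 m and x of ring in the frame of tray between -0.09 and 0.09 m and y of ring in the frame of tray between -0.065 and 0.065 m and z of each of ring_end_a, ring_end_b in the frame of tray below 0.013 m and z of ring in the frame of tray below 0.015 m and linear speed of each of ring, pick below 0.02 m/s and x of pick in the frame of block between -0.012 and 0.012 m and y of pick in the frame of block between -0.012 and 0.012 m and z of pick in the frame of block between 0.086 and 0.094 m and angle between pick's own z axis and vertical below 0.1 rad); the robot touches nothing.
It fails at once if the fingers touch the ring while its end is still in the bore (contact force between the fingers and ring above 0.5 N and z of ring_end_a in the frame of housing below 0.061 m and horizontal distance between ring_end_a and housing below 0.05 m).
It fails at once if the pick is forced against the housing with more than 40 N (contact force between pick and housing above 40 N).
It fails at once if a bystander (bottle, tin, bearing, hammer) is shifted by more than 30 mm or tipped (distance of any of cement, grease, bearing, hammer from where it was at the start of the episode above 0.03 m or angle between any of cement, grease's own z axis and vertical above 0.4 rad).
It also fails if it takes over 69 s, if anything falls off the work surface, if the arm or the gripper's body presses on something with over 40 N, if the wrist force passes 120 N, or if a joint passes its speed limit or range.

## Working session

There is one attempt and no reset: what is moved stays moved. The work goes in short steps, Python scripts to look and compute and a tool call to move; the robot and the scene stay as the last step left them, time stands still between calls to the robot, and variables do not carry over. Pictures are saved under pics/ and viewed, about 8 in all and at most 12, crops included, and the job is handed in when it is done.

Besides the shell and the picture viewer there is one more tool, called after "Call:" by a JSON object that holds its "fn" and its "kwargs", one argument or row to a line. step_arm: Moves the arm, as the interface text tells. Its arguments: {"type":"object","properties":{"xyz":{"type":"array","items":{"type":"array","items":{"type":"number"}}},"rot":{"type":"array","items":{"type":"array","items":{"type":"number"}}},"jaw":{"type":"array","items":{"type":"number"}}},"required":["xyz","rot","jaw"]}

```bash
mkdir -p pics
cat > h.py <<'E'
import numpy as np, cv2
from workcell import manip
def ray(name,u,v,st=None):
    m=manip.camera_model(name); f=192/np.tan(np.radians(m["fov_y"])/2)
    d=np.array([(u-m["cx"])/f,(v-m["cy"])/f,1.])
    if "R" in m:
        R=np.array(m["R"]);t=np.array(m["t"]); return -R.T@t, R.T@d
    T=np.array(m["T_tool_cam"]); Rt=np.array(st["tool_rot"]); p=np.array(st["tcp_pos"])
    return Rt@T[:3,3]+p, Rt@T[:3,:3]@d
def onz(name,u,v,z,st=None):
    o,d=ray(name,u,v,st); return o+d*(z-o[2])/d[2]
def proj(name,X,st=None):
    m=manip.camera_model(name); f=192/np.tan(np.radians(m["fov_y"])/2)
    if "R" in m: c=np.array(m["R"])@X+np.array(m["t"])
    else:
        T=np.array(m["T_tool_cam"]); c=T[:3,:3].T@(np.array(st["tool_rot"]).T@(np.array(X)-st["tcp_pos"])-T[:3,3])
    return np.array([f*c[0]/c[2]+m["cx"],f*c[1]/c[2]+m["cy"]])
def snap(name,fn=None):
    st=manip.sense(); im=np.array(manip.camera(name))
    cv2.imwrite(f"pics/{fn or name}.png",im[:,:,::-1]); return st,im
def show(im,fn,box,s):
    x0,y0,x1,y1=box; c=cv2.resize(im[y0:y1,x0:x1],None,fx=s,fy=s,interpolation=cv2.INTER_CUBIC); cv2.imwrite(f"pics/{fn}.png",c[:,:,::-1])
E
python3 - <<'E'
from h import *
_,a=snap("scene"); _,b=snap("top"); st,c=snap("wrist")
cv2.imwrite("pics/both.png",np.vstack([a,b])[:,:,::-1][:, :]) 
print(np.array(st["tool_rot"]).round(3), st["contact_force"])
for n in("scene","top"):
    m=manip.camera_model(n); print(n,m["fov_y"],(-np.array(m["R"]).T@np.array(m["t"])).round(), np.array(m["R"]).round(2).tolist())
print(manip.camera_model("wrist"))
E
```

```text
[[ 0.916  0.4   -0.   ]
 [ 0.4   -0.916  0.001]
 [-0.    -0.001 -1.   ]] [-0.33242892  0.16973274  0.8921037 ]
scene 56.704300001731156 [ 993. -623.  802.] [[0.86, 0.5, -0.02], [0.33, -0.59, -0.73], [-0.38, 0.63, -0.68]]
top 56.544921068797365 [ 507.   25. 1245.] [[-0.02, -1.0, -0.02], [-1.0, 0.02, -0.08], [0.08, 0.02, -1.0]]
{'fov_y': 65.42790259427893, 'cx': 254.29001041597752, 'cy': 193.08078362990892, 'T_tool_cam': array([[ 2.02418762e-04, -9.73135990e-01, -2.30230979e-01,
         6.57120382e+01],
       [ 9.99999873e-01,  3.03203261e-04, -4.02375347e-04,
         2.90012568e-01],
       [ 4.61372715e-04, -2.30230868e-01,  9.73135928e-01,
        -1.80231845e+02],
       [ 0.00000000e+00,  0.00000000e+00,  0.00000000e+00,
         1.00000000e+00]])}
```

View pics/top.png

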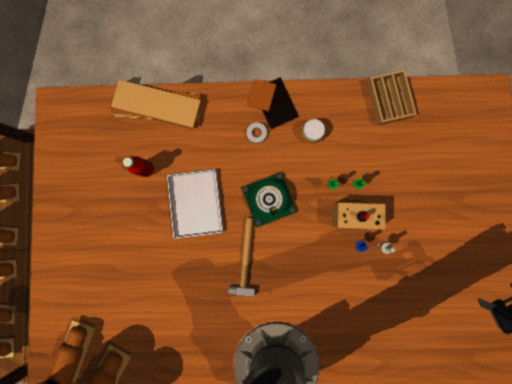

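View pics/scene.png

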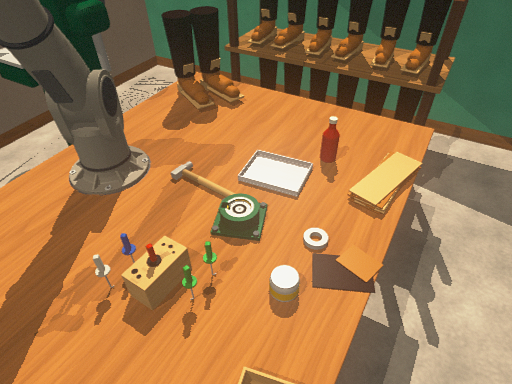

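Candidates for the pick (top view): the red handle in the block at (365,216), against green (333,183) and (359,183), blue (361,245) and white (388,249). The red one in the block is the one described. The housing is at (269,199), the tray at (195,203), and the hammer lies close to the housing at (247,250).

Run:
```python
from h import *
im=cv2.imread("pics/top.png")[:,:,::-1].copy()
a=cv2.resize(im[160:235,235:310],(600,600),interpolation=cv2.INTER_CUBIC)
show(im,"crop1",(225,160,405,260),4.4)
hsv=cv2.cvtColor(im,cv2.COLOR_RGB2HSV)
def comp(mask,box):
    m=np.zeros(mask.shape,np.uint8);x0,y0,x1,y1=box;m[y0:y1,x0:x1]=mask[y0:y1,x0:x1]
    n,l,s,c=cv2.connectedComponentsWithStats(m.astype(np.uint8)); i=1+np.argmax(s[1:,4]); 
    ct=max(cv2.findContours((l==i).astype(np.uint8),0,1)[0],key=cv2.contourArea); return c[i],s[i],cv2.minAreaRect(ct)
H,S,V=[hsv[:,:,i].astype(int) for i in range(3)]
red=((H<5)|(H>174))&(S>180)&(V>100)
c,s,r=comp(red,(345,205,385,228)); print("red",c,s,onz("top",*c,150).round())
g=(H>50)&(H<90)&(S>100)
c,s,r=comp(g,(235,165,305,232)); print("green",c,s,r,onz("top",*r[0],14).round(),onz("top",*c,58).round())
print("box",[onz("top",*p,14).round().tolist() for p in cv2.boxPoints(r)])
w=(S<60)&(V>130)
c,s,r=comp(w,(160,160,230,245)); print("tray",c,s,r,onz("top",*r[0],15).round()); print([onz("top",*p,22).round().tolist() for p in cv2.boxPoints(r)])
bl=(H>12)&(H<25)&(S<170)&(V>150)
c,s,r=comp(bl,(330,195,392,235)); print("block",c,s,r,onz("top",*r[0],90).round(),[onz("top",*p,90).round().tolist() for p in cv2.boxPoints(r)])
```

```text
red [366.11111111 216.27777778] [364 214   5   5  18] [ 492. -282.  150.]
green [268.73485601 199.83018868] [ 244  175   50   50 1007] ((268.4048156738281, 199.39810180664062), (41.42243194580078, 42.509769439697266), 68.74949645996094) [554.  11.  14.] [551.  11.  58.]
box [[597.0, 105.0, 14.0], [647.0, -33.0, 14.0], [513.0, -81.0, 14.0], [463.0, 56.0, 14.0]]
tray [196.44889852 202.74900686] [ 167  170   56   67 2769] ((194.59234619140625, 203.23849487304688), (63.13368225097656, 48.497581481933594), 82.87498474121094) [547. 267.  15.]
[[647.0, 362.0, 22.0], [664.0, 194.0, 22.0], [448.0, 170.0, 22.0], [431.0, 335.0, 22.0]]
block [359.87636364 215.32727273] [338 203  47  26 825] ((360.9872131347656, 215.31947326660156), (46.84254455566406, 24.300567626953125), 2.2906100749969482) [ 494. -283.   90.] [[460.0, -206.0, 90.0], [538.0, -212.0, 90.0], [528.0, -361.0, 90.0], [451.0, -354.0, 90.0]]
```

View pics/crop1.png

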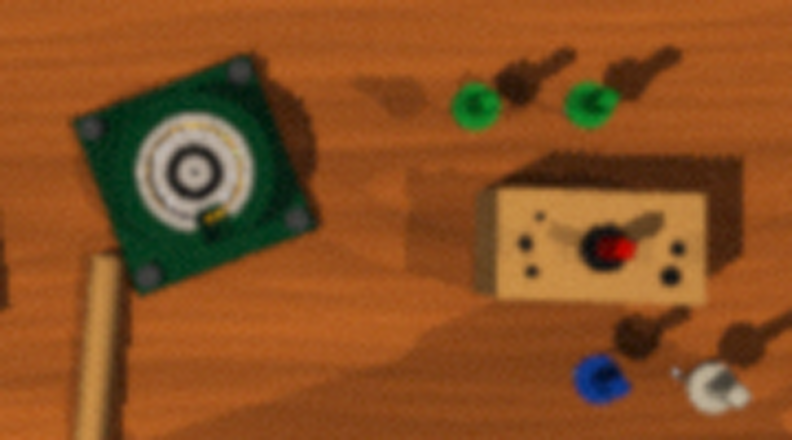

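Call:
{"fn": "step_arm", "kwargs": {
  "xyz": [
    [1.2, -0.8, -1.3],
    [2.6, -1.7, -1.3],
    [4.0, -2.6, -1.3],
    [5.3, -3.5, -1.3],
    [6.6, -4.3, -1.3]
  ],
  "rot": [
    [0, 0, 0.16],
    [0, 0, 0.32],
    [0, 0, 0.489],
    [0, 0, 0.489],
    [0, 0, 0.489]
  ],
  "jaw": [1, 1, 1, 1, 1]
}}

```text
time_s: 0.78
tcp_pos: [432.2, -370.8, 257.6]
tool_rot: [[0.997, -0.077, 0.0], [-0.077, -0.997, -0.0], [0.0, 0.0, -1.0]]
contact_force: [0.7, 0.0, -0.2]
finger_gap: 93.5
```

```bash
cat > mv.py <<'E'
# usage: mv.py x y z yaw_deg(of tool x) -> shift units & rotz
import sys
from h import *
x,y,z,yw=map(float,sys.argv[1:5]); s=manip.sense(); R=np.array(s["tool_rot"])
print("t",s["time_s"],"pos",np.round(s["tcp_pos"],1),"F",np.round(s["contact_force"],1),"gap",round(s["finger_gap"],1))
print("shift",(R.T@(np.array([x,y,z])-s["tcp_pos"])/40).round(3),"rz",round(np.arctan2(R[1,0],R[0,0])-np.radians(yw),3),"tilt",R[:2,2].round(4))
E
python3 mv.py 492 -282 260 -4.4
```

```text
t 0.775 pos [ 432.2 -370.8  257.6] F [ 0.7  0.  -0.2] gap 93.5
shift [ 1.32  -2.329 -0.061] rz -0.001 tilt [ 0.0001 -0.0001]
```

Call:
{"fn": "step_arm", "kwargs": {
  "xyz": [
    [0.7, -1.2, 0],
    [1.32, -2.33, 0],
    [1.32, -2.33, 0]
  ],
  "rot": [
    [0, 0, 0],
    [0, 0, 0],
    [0, 0, 0]
  ],
  "jaw": [1, 1, 1]
}}

```text
time_s: 1.15
tcp_pos: [493.4, -279.9, 257.3]
tool_rot: [[0.997, -0.071, 0.0], [-0.071, -0.997, 0.001], [0.0, -0.001, -1.0]]
contact_force: [-0.8, 0.3, -0.7]
finger_gap: 93.9
```

Run:
```python
from h import *
st,im=snap("wrist","w1"); print(st["tcp_pos"])
for z in(90,95,150): print(z,proj("wrist",[492,-282,z],st))
```

```text
[ 493.40520938 -279.89894093  257.27671846]
90 [255.97501642 180.67152702]
95 [255.99023388 181.48523633]
150 [256.19072786 192.20607012]
```

View pics/w1.png

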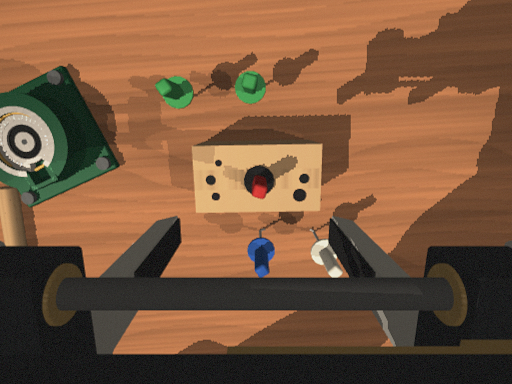

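Run:
```python
from h import *
from h import manip
im=cv2.imread("pics/w1.png")[:,:,::-1].copy(); st=manip.sense()
show(im,"w1c",(215,145,305,215),8)
hsv=cv2.cvtColor(im,cv2.COLOR_RGB2HSV);H,S,V=[hsv[:,:,i].astype(int) for i in range(3)]
b=np.zeros(V.shape,bool); b[160:200,235:285]=1
red=b&((H<5)|(H>174))&(S>150)
g=b&((V<45)|red)
for n,m in(("red",red),("guard",g)):
    ct=max(cv2.findContours(m.astype(np.uint8),0,1)[0],key=cv2.contourArea); print(n,cv2.minAreaRect(ct),cv2.minEnclosingCircle(ct),cv2.boundingRect(ct))
    c=cv2.minEnclosingCircle(ct)[0]; print(onz("wrist",*c,95,st).round(1))
bl=(abs(H-17)<6)&(S<160)&(V>150); bl[:140]=0;bl[216:]=0;bl[:,:188]=0;bl[:,326:]=0
ct=max(cv2.findContours(bl.astype(np.uint8),0,1)[0],key=cv2.contourArea); r=cv2.minAreaRect(ct); P=np.array([onz("wrist",*p,90,st) for p in cv2.boxPoints(r)]); print(r,P.round(1).tolist(),P.mean(0))
```

```text
red ((259.5, 186.0), (15.0, 22.0), 0.0) ((259.0833435058594, 186.25), 11.44137191772461) (252, 175, 16, 23)
[ 484.6 -287.8   95. ]
guard ((258.2000732421875, 181.1000213623047), (28.174455642700195, 29.516094207763672), 26.56505012512207) ((258.5882263183594, 181.7058868408203), 15.917815208435059) (244, 166, 30, 32)
[ 490.  -287.6   95. ]
((256.5, 177.5), (75.0, 137.0), 90.0) [[543.6, -210.3, 90.0], [532.0, -366.9, 90.0], [442.0, -365.2, 90.0], [454.2, -199.0, 90.0]] [ 492.93623602 -285.3330323    90.        ]
```

View pics/w1c.png

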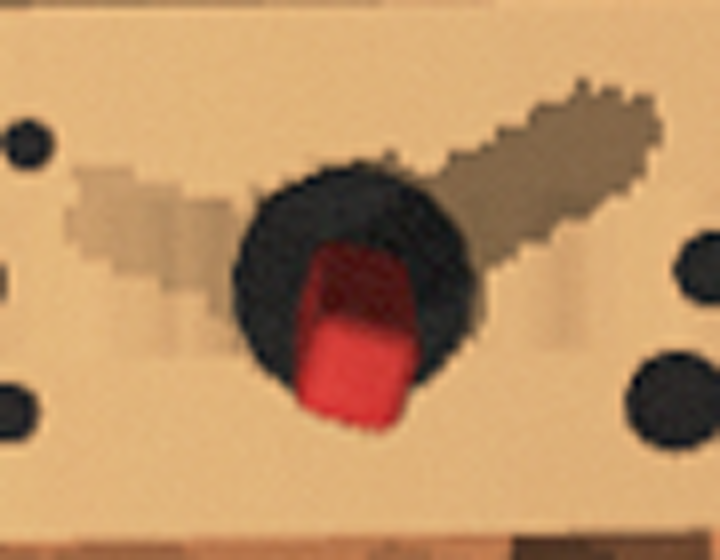

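```bash
python3 mv.py 493 -286 104 -18
```

```text
t 1.2 pos [ 492.  -282.3  257.3] F [-0.3 -0.   0.2] gap 94.1
shift [0.033 0.091 3.831] rz 0.24 tilt [-0.0003  0.0004]
```

Call:
{"fn": "step_arm", "kwargs": {
  "xyz": [
    [0.03, 0.04, 1.3],
    [0.03, 0.04, 2.4],
    [0.03, 0.04, 3.3],
    [0.03, 0.04, 3.83],
    [0.03, 0.04, 3.83]
  ],
  "rot": [
    [0, 0, 0.15],
    [0, 0, 0.24],
    [0, 0, 0.24],
    [0, 0, 0.24],
    [0, 0, 0.24]
  ],
  "jaw": [0.3, -0.2, -0.2, -0.2, -0.2]
}}

```text
time_s: 1.82
tcp_pos: [490.7, -286.3, 102.9]
tool_rot: [[0.95, -0.313, -0.003], [-0.313, -0.95, 0.001], [-0.003, 0.0, -1.0]]
contact_force: [-0.7, 0.1, 0.1]
finger_gap: 47.3
```

Call:
{"fn": "step_arm", "kwargs": {
  "xyz": [
    [0, 0, 0],
    [0, 0, 0],
    [0, 0, 0],
    [0, 0, 0],
    [0, 0, 0]
  ],
  "rot": [
    [0, 0, 0],
    [0, 0, 0],
    [0, 0, 0],
    [0, 0, 0],
    [0, 0, 0]
  ],
  "jaw": [-1, -1, -1, -1, -1]
}}

```text
time_s: 2.45
tcp_pos: [492.6, -285.8, 104.9]
tool_rot: [[0.95, -0.312, 0.001], [-0.312, -0.95, -0.0], [0.001, 0.0, -1.0]]
contact_force: [-1.0, 1.0, 6.7]
finger_gap: 13.8
```

```bash
python3 mv.py 492.5 -284 230 20
```

```text
t 2.45 pos [ 492.6 -285.8  104.9] F [-1.   1.   6.7] gap 13.8
shift [-0.014 -0.04  -3.128] rz -0.666 tilt [ 0.0007 -0.0004]
```

Call:
{"fn": "step_arm", "kwargs": {
  "xyz": [
    [0, 0, -0.5],
    [0, 0, -1.4],
    [0, 0, -2.4],
    [0, 0, -3.3],
    [0, 0, -3.3]
  ],
  "rot": [
    [0, 0, 0],
    [0, 0, 0],
    [0, 0, 0],
    [0, 0, 0],
    [0, 0, 0]
  ],
  "jaw": [-1, -1, -1, -1, -1]
}}

```text
time_s: 3.08
tcp_pos: [493.5, -286.1, 239.1]
tool_rot: [[0.95, -0.312, 0.004], [-0.312, -0.95, -0.002], [0.005, 0.0, -1.0]]
contact_force: [-0.2, -0.4, -1.3]
finger_gap: 13.7
```

Run:
```python
from h import *
st,w=snap("wrist","w2"); _,s=snap("scene","s2"); s0=manip.sense()
print(s0["tcp_pos"],s0["contact_force"],s0["finger_gap"])
p=proj("scene",np.array(s0["tcp_pos"])-[0,0,55]); print(p)
x,y=map(int,p); c=s[y-60:y+60,x-50:x+50]
a=cv2.resize(c,(500,600),interpolation=cv2.INTER_CUBIC)
p=proj("wrist",np.array(st["tcp_pos"])-[0,0,70],st); print(p)
x,y=map(int,p); b=cv2.resize(w[max(0,y-45):,:][:90,x-22:x+23],(300,600),interpolation=cv2.INTER_CUBIC)
cv2.imwrite("pics/c2.png",np.hstack([a,b])[:,:,::-1])
```

```text
[ 492.21893737 -285.4791      236.10843693] [ 0.56509204  0.26706951 -1.12475053] 14.200253326078997
[144.85764704 236.87961025]
[253.58169796 201.06933021]
```

View pics/c2.png

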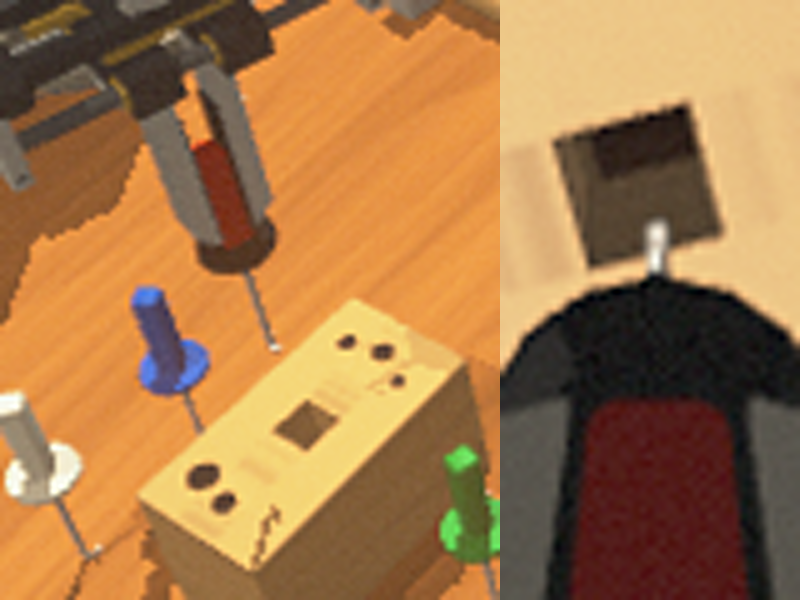

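The wrist view shows the needle tip at about (254.7,189.7), which means the hook points to tool +x. The grasp is square.

```bash
python3 - <<'E'
from h import *
m=manip.camera_model("wrist");T=m["T_tool_cam"];f=192/np.tan(np.radians(m["fov_y"])/2)
d=T[:3,:3]@np.array([(254.7-m["cx"])/f,(189-m["cy"])/f,1]);o=T[:3,3]
k=(8.-o[0])/d[0]; print("tip in tool",o+k*d)
# scene
u,v=94+275/5,176+347/5
for z in (236,239):
  for dz in range(60,100,4): print(z,dz,proj("scene",np.array([492.8+4,-286.0-1,z-dz])).round(1),end=' ')
print(u,v)
E
python3 mv.py 450 -31 236 20
```

```text
tip in tool [ 8.          0.94260487 80.71463923]
236 60 [146.4 239.5] 236 64 [146.8 240.6] 236 68 [147.1 241.7] 236 72 [147.5 242.9] 236 76 [147.9 244. ] 236 80 [148.3 245.1] 236 84 [148.6 246.1] 236 88 [149.  247.2] 236 92 [149.4 248.3] 236 96 [149.7 249.4] 239 60 [146.1 238.7] 239 64 [146.5 239.8] 239 68 [146.9 240.9] 239 72 [147.2 242. ] 239 76 [147.6 243.1] 239 80 [148.  244.2] 239 84 [148.4 245.3] 239 88 [148.7 246.4] 239 92 [149.1 247.5] 239 96 [149.5 248.6] 149.0 245.4
t 3.175 pos [ 492.2 -285.5  236.1] F [ 0.6  0.3 -1.1] gap 14.2
shift [-2.987e+00 -5.715e+00  2.000e-03] rz -0.666 tilt [ 0.0002 -0.0001]
```

Call:
{"fn": "step_arm", "kwargs": {
  "xyz": [
    [-0.6, -1.2, 0],
    [-1.2, -2.4, 0],
    [-1.8, -3.6, 0],
    [-2.4, -4.7, 0],
    [-2.99, -5.72, 0]
  ],
  "rot": [
    [0, 0, -0.15],
    [0, 0, -0.3],
    [0, 0, -0.45],
    [0, 0, -0.6],
    [0, 0, -0.666]
  ],
  "jaw": [-1, -1, -1, -1, -1]
}}

```text
time_s: 3.8
tcp_pos: [448.9, -29.2, 235.2]
tool_rot: [[0.938, 0.345, -0.002], [0.345, -0.938, 0.0], [-0.002, -0.001, -1.0]]
contact_force: [1.1, 0.2, -1.3]
finger_gap: 14.0
```

Call:
{"fn": "step_arm", "kwargs": {
  "xyz": [
    [0, 0, 0],
    [0, 0, 0],
    [0, 0, 0]
  ],
  "rot": [
    [0, 0, 0],
    [0, 0, 0],
    [0, 0, 0]
  ],
  "jaw": [-1, -1, -1]
}}

```text
time_s: 4.18
tcp_pos: [450.0, -31.8, 235.8]
tool_rot: [[0.94, 0.34, -0.001], [0.34, -0.94, 0.0], [-0.001, -0.0, -1.0]]
contact_force: [-0.9, 0.2, -0.8]
finger_gap: 13.8
```

Run:
```python
from h import *
import json
st,w=snap("wrist","w3"); print(st["tcp_pos"],st["tool_rot"])
json.dump({k:np.array(st[k]).tolist() for k in("tcp_pos","tool_rot")},open("w3.json","w"))
p=proj("wrist",[552,11,58],st); print(p)
show(w,"c3",(150,60,370,225),3.6)
```

```text
[450.02700522 -31.82157835 235.77750735] [[ 9.40432516e-01  3.39979460e-01 -8.06197149e-04]
 [ 3.39979629e-01 -9.40432797e-01  7.86754563e-05]
 [-7.31426201e-04 -3.48079565e-04 -9.99999672e-01]]
[249.25287543  81.5865595 ]
```

View pics/c3.png

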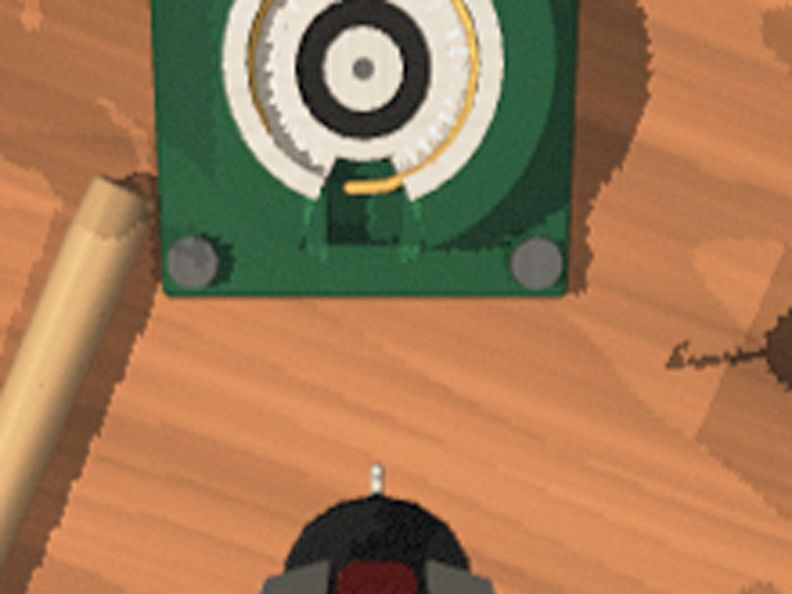

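End A of the wire is at crop (345,188). The wire runs to the right across the slot, and the hook tip is at (377,467), already square to the housing.

```bash
python3 - <<'E'
from h import *
import json
st=json.load(open("w3.json")); R=np.array(st["tool_rot"])
def tl(cu,cv,z): 
    P=onz("wrist",150+cu/3.6,60+cv/3.6,z,st); return (R.T@(P-np.array(st["tcp_pos"]))).round(1)
print("wire end A tip",tl(345,188,52)); print("wire@hook",tl(377,187,52),"upper/lower edge",tl(377,181,52),tl(377,194,52))
print("hook tip top", tl(377,467,235.8-81))
print("rim centre-ish L R",tl(222,70,58),tl(503,70,58)); print("slot L/R top at y=195",tl(322,200,58),tl(411,197,58)); print("slot back floor",tl(365,243,40), tl(365,243,58))
print("base front edge",tl(365,294,14), "end cover centre",tl(363,68,50))
E
python3 mv.py 450 -31 236 20
```

```text
wire end A tip [ 77.3  -9.8 183.7]
wire@hook [ 77.6   0.7 183.7] upper/lower edge [ 79.5   0.7 183.7] [ 75.4   0.7 183.7]
hook tip top [ 7.   0.6 81. ]
rim centre-ish L R [112.9 -48.  177.7] [112.9  40.2 177.7]
slot L/R top at y=195 [ 73.4 -17.1 177.7] [ 74.3  11.6 177.7]
slot back floor [ 59.6  -3.4 195.7] [ 59.9  -3.2 177.7]
base front edge [ 40.8  -3.7 221.7] end cover centre [114.5  -3.8 185.7]
t 4.225 pos [450.1 -31.8 235.9] F [-0.8 -0.1 -0.4] gap 13.8
shift [ 0.005 -0.019 -0.003] rz -0.002 tilt [-0.0007  0.0001]
```

Call:
{"fn": "step_arm", "kwargs": {
  "xyz": [
    [0.8, 0, 0],
    [1.6, 0, 0],
    [1.6, 0, 1.0],
    [1.6, 0, 2.0],
    [1.6, 0, 2.0]
  ],
  "rot": [
    [0, 0, 0],
    [0, 0, 0],
    [0, 0, 0],
    [0, 0, 0],
    [0, 0, 0]
  ],
  "jaw": [-1, -1, -1, -1, -1]
}}

```text
time_s: 4.85
tcp_pos: [508.6, -9.7, 154.0]
tool_rot: [[0.94, 0.341, -0.005], [0.341, -0.94, 0.0], [-0.005, -0.002, -1.0]]
contact_force: [0.0, -0.4, -1.0]
finger_gap: 13.7
```

Call:
{"fn": "step_arm", "kwargs": {
  "xyz": [
    [0, 0, 0.1],
    [0, 0, 0.2],
    [0, 0, 0.3],
    [0, 0, 0.4],
    [0, 0, 0.4]
  ],
  "rot": [
    [0, 0, 0],
    [0, 0, 0],
    [0, 0, 0],
    [0, 0, 0],
    [0, 0, 0]
  ],
  "jaw": [-1, -1, -1, -1, -1]
}}

```text
time_s: 5.48
tcp_pos: [510.1, -9.0, 140.1]
tool_rot: [[0.94, 0.342, -0.0], [0.342, -0.94, 0.0], [-0.0, -0.0, -1.0]]
contact_force: [-0.1, 0.2, -0.3]
finger_gap: 13.8
```

```bash
python3 mv.py 510.2 -10.1 126 20
python3 - <<'E'
from h import *
st,w=snap("wrist","w4"); _,s=snap("scene","s4")
x,y=map(int,proj("scene",np.array([510,-10,58])));print(x,y)
a=cv2.resize(s[y-38:y+38,x-38:x+38],(600,600),interpolation=cv2.INTER_CUBIC); cv2.imwrite("pics/c4.png",a[:,:,::-1])
E
```

```text
t 5.475 pos [510.1  -9.  140.1] F [-0.1  0.2 -0.3] gap 13.8
shift [-0.007  0.027  0.352] rz -0.0 tilt [-0.0003  0.0001]
221 205
```

View pics/c4.png

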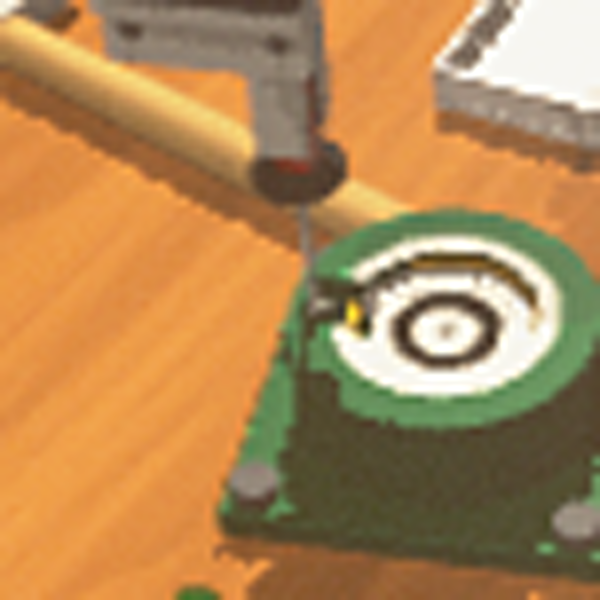

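The needle hangs at the outer end of the slot, behind the wire end, which is the yellow spot at (352,312). I'll feel downward for the floor next.

Call:
{"fn": "step_arm", "kwargs": {
  "xyz": [
    [0, 0, 0.05],
    [0, 0, 0.1],
    [0, 0, 0.15],
    [0, 0, 0.2],
    [0, 0, 0.2]
  ],
  "rot": [
    [0, 0, 0],
    [0, 0, 0],
    [0, 0, 0],
    [0, 0, 0],
    [0, 0, 0]
  ],
  "jaw": [-1, -1, -1, -1, -1]
}}

```text
time_s: 6.2
tcp_pos: [510.1, -9.0, 132.1]
tool_rot: [[0.94, 0.342, -0.0], [0.342, -0.94, 0.0], [-0.0, -0.0, -1.0]]
contact_force: [-0.4, -0.1, -0.1]
finger_gap: 13.4
```

Call:
{"fn": "step_arm", "kwargs": {
  "xyz": [
    [0, 0, 0.025],
    [0, 0, 0.05],
    [0, 0, 0.05]
  ],
  "rot": [
    [0, 0, 0],
    [0, 0, 0],
    [0, 0, 0]
  ],
  "jaw": [-1, -1, -1]
}}

```text
time_s: 6.58
tcp_pos: [510.2, -9.0, 130.2]
tool_rot: [[0.94, 0.342, -0.0], [0.342, -0.94, 0.0], [-0.0, -0.0, -1.0]]
contact_force: [-0.2, -0.7, -1.0]
finger_gap: 14.0
```

Call:
{"fn": "step_arm", "kwargs": {
  "xyz": [
    [0, 0, 0.025],
    [0, 0, 0.05],
    [0, 0, 0.05]
  ],
  "rot": [
    [0, 0, 0],
    [0, 0, 0],
    [0, 0, 0]
  ],
  "jaw": [-1, -1, -1]
}}

```text
time_s: 6.95
tcp_pos: [510.1, -9.0, 128.1]
tool_rot: [[0.94, 0.342, -0.0], [0.342, -0.94, 0.0], [-0.0, -0.0, -1.0]]
contact_force: [0.4, -0.1, 0.0]
finger_gap: 14.1
```

Call:
{"fn": "step_arm", "kwargs": {
  "xyz": [
    [0, 0, 0.02],
    [0, 0, 0.02]
  ],
  "rot": [
    [0, 0, 0],
    [0, 0, 0]
  ],
  "jaw": [-1, -1]
}}

```text
time_s: 7.2
tcp_pos: [510.2, -9.0, 127.4]
tool_rot: [[0.94, 0.342, -0.0], [0.342, -0.94, 0.0], [-0.0, -0.0, -1.0]]
contact_force: [0.5, 0.0, -0.3]
finger_gap: 14.2
```

Call:
{"fn": "step_arm", "kwargs": {
  "xyz": [
    [0, 0, 0.025],
    [0, 0, 0.025]
  ],
  "rot": [
    [0, 0, 0],
    [0, 0, 0]
  ],
  "jaw": [-1, -1]
}}

```text
time_s: 7.45
tcp_pos: [510.2, -9.0, 126.4]
tool_rot: [[0.94, 0.342, -0.0], [0.342, -0.94, 0.0], [-0.0, -0.0, -1.0]]
contact_force: [0.3, 0.8, -0.6]
finger_gap: 13.8
```

Call:
{"fn": "step_arm", "kwargs": {
  "xyz": [
    [0, 0, 0.025],
    [0, 0, 0.025]
  ],
  "rot": [
    [0, 0, 0],
    [0, 0, 0]
  ],
  "jaw": [-1, -1]
}}

```text
time_s: 7.7
tcp_pos: [510.2, -9.0, 125.4]
tool_rot: [[0.94, 0.342, -0.0], [0.342, -0.94, 0.0], [-0.0, -0.0, -1.0]]
contact_force: [0.2, 0.0, -1.0]
finger_gap: 14.0
```

Call:
{"fn": "step_arm", "kwargs": {
  "xyz": [
    [0, 0, 0.025],
    [0, 0, 0.025]
  ],
  "rot": [
    [0, 0, 0],
    [0, 0, 0]
  ],
  "jaw": [-1, -1]
}}

```text
time_s: 7.95
tcp_pos: [510.4, -9.0, 124.6]
tool_rot: [[0.94, 0.342, 0.0], [0.342, -0.94, 0.0], [0.0, 0.0, -1.0]]
contact_force: [-0.2, -0.2, 4.2]
finger_gap: 13.8
```

Call:
{"fn": "step_arm", "kwargs": {
  "xyz": [
    [0, 0, 0.02],
    [0, 0, 0.02]
  ],
  "rot": [
    [0, 0, 0],
    [0, 0, 0]
  ],
  "jaw": [-1, -1]
}}

```text
time_s: 8.2
tcp_pos: [510.6, -8.9, 124.3]
tool_rot: [[0.94, 0.342, 0.001], [0.342, -0.94, 0.0], [0.001, 0.0, -1.0]]
contact_force: [-1.4, -1.2, 11.4]
finger_gap: 13.7
```

Floor felt at TCP z ≈ 124.8. I'll rise to about 1 mm above it, then slide the hook under the wire.

Call:
{"fn": "step_arm", "kwargs": {
  "xyz": [
    [0, 0, -0.05],
    [0.06, 0, -0.05],
    [0.12, 0, -0.05],
    [0.18, 0, -0.05],
    [0.25, 0, -0.05]
  ],
  "rot": [
    [0, 0, 0],
    [0, 0, 0],
    [0, 0, 0],
    [0, 0, 0],
    [0, 0, 0]
  ],
  "jaw": [-1, -1, -1, -1, -1]
}}

```text
time_s: 8.82
tcp_pos: [519.8, -5.5, 125.6]
tool_rot: [[0.94, 0.342, -0.0], [0.342, -0.94, 0.0], [-0.0, -0.0, -1.0]]
contact_force: [0.0, 0.2, 0.1]
finger_gap: 13.7
```

Call:
{"fn": "step_arm", "kwargs": {
  "xyz": [
    [0, 0, 0],
    [0, 0, -0.05],
    [0, 0, -0.1],
    [0, 0, -0.1]
  ],
  "rot": [
    [0, 0, 0],
    [0, 0, 0],
    [0, 0, 0],
    [0, 0, 0]
  ],
  "jaw": [-1, -1, -1, -1]
}}

```text
time_s: 9.32
tcp_pos: [519.7, -5.6, 129.9]
tool_rot: [[0.94, 0.342, 0.0], [0.342, -0.94, 0.0], [0.0, 0.0, -1.0]]
contact_force: [0.2, 0.4, -1.1]
finger_gap: 13.6
```

Call:
{"fn": "step_arm", "kwargs": {
  "xyz": [
    [0, 0, -0.05],
    [0, 0, -0.1],
    [0, 0, -0.15],
    [0, 0, -0.15]
  ],
  "rot": [
    [0, 0, 0],
    [0, 0, 0],
    [0, 0, 0],
    [0, 0, 0]
  ],
  "jaw": [-1, -1, -1, -1]
}}

```text
time_s: 9.82
tcp_pos: [519.9, -5.1, 135.7]
tool_rot: [[0.94, 0.342, 0.0], [0.342, -0.94, 0.001], [0.001, -0.0, -1.0]]
contact_force: [3.5, 3.8, -8.0]
finger_gap: 13.4
```

```bash
python3 mv.py 510 -9 126 20
python3 - <<'E'
from h import *
_,s=snap("scene","s5"); x,y=221,205
a=cv2.resize(s[y-38:y+38,x-38:x+38],(600,600),interpolation=cv2.INTER_CUBIC); cv2.imwrite("pics/c5.png",a[:,:,::-1])
E
```

```text
t 9.825 pos [519.9  -5.1 135.7] F [ 3.5  3.8 -8. ] gap 13.4
shift [-0.265  0.007  0.243] rz -0.0 tilt [0.0005 0.0006]
```

The hook is carrying the wire, with an 8 N pull. Lifting on.

Call:
{"fn": "step_arm", "kwargs": {
  "xyz": [
    [0, 0, -0.06],
    [0, 0, -0.12],
    [0, 0, -0.18],
    [0, 0, -0.24],
    [0, 0, -0.3]
  ],
  "rot": [
    [0, 0, 0],
    [0, 0, 0],
    [0, 0, 0],
    [0, 0, 0],
    [0, 0, 0]
  ],
  "jaw": [-1, -1, -1, -1, -1]
}}

```text
time_s: 10.5
tcp_pos: [519.4, -5.8, 147.8]
tool_rot: [[0.94, 0.342, -0.0], [0.342, -0.94, -0.0], [-0.0, 0.0, -1.0]]
contact_force: [-0.3, 0.7, -5.1]
finger_gap: 13.9
```

Call:
{"fn": "step_arm", "kwargs": {
  "xyz": [
    [0, 0, -0.06],
    [0, 0, -0.12],
    [0, 0, -0.18],
    [0, 0, -0.24],
    [0, 0, -0.3]
  ],
  "rot": [
    [0, 0, 0],
    [0, 0, 0],
    [0, 0, 0],
    [0, 0, 0],
    [0, 0, 0]
  ],
  "jaw": [-1, -1, -1, -1, -1]
}}

```text
time_s: 11.12
tcp_pos: [519.7, -5.5, 159.9]
tool_rot: [[0.94, 0.342, 0.0], [0.342, -0.94, 0.0], [0.0, -0.0, -1.0]]
contact_force: [-0.3, -0.5, -0.3]
finger_gap: 13.9
```

```bash
python3 mv.py 510 -9 126 20
python3 - <<'E'
from h import *
_,s=snap("scene","s5"); x,y=225,200
a=cv2.resize(s[y-45:y+45,x-45:x+45],(600,600),interpolation=cv2.INTER_CUBIC); cv2.imwrite("pics/c5.png",a[:,:,::-1])
E
```

```text
t 11.125 pos [519.7  -5.5 159.9] F [-0.3 -0.5 -0.3] gap 13.9
shift [-0.259 -0.     0.848] rz -0.0 tilt [0.0002 0.0001]
```

View pics/c5.png

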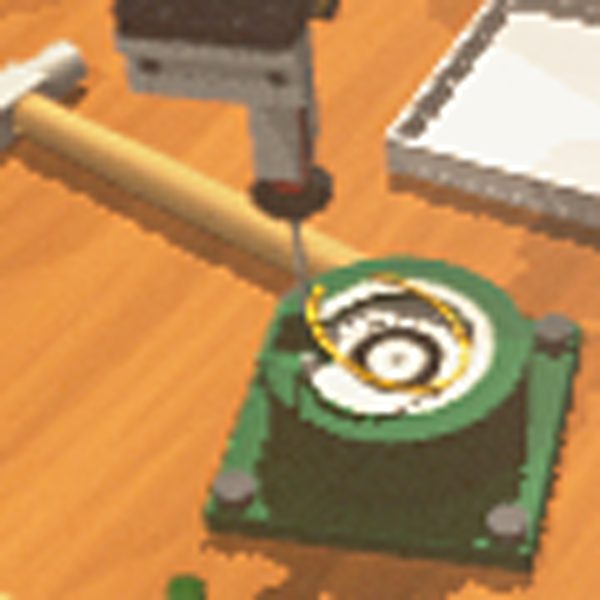

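The ring has sprung out of its groove and hangs from the hook, with end A at crop (318,290). Lifting further.

Call:
{"fn": "step_arm", "kwargs": {
  "xyz": [
    [0, 0, -0.12],
    [0, 0, -0.28],
    [0, 0, -0.46],
    [0, 0, -0.64],
    [0, 0, -0.8]
  ],
  "rot": [
    [0, 0, 0],
    [0, 0, 0],
    [0, 0, 0],
    [0, 0, 0],
    [0, 0, 0]
  ],
  "jaw": [-1, -1, -1, -1, -1]
}}

```text
time_s: 11.8
tcp_pos: [519.7, -5.6, 192.2]
tool_rot: [[0.94, 0.342, 0.0], [0.342, -0.94, 0.0], [0.0, 0.0, -1.0]]
contact_force: [-0.4, 0.5, -0.9]
finger_gap: 13.4
```

Call:
{"fn": "step_arm", "kwargs": {
  "xyz": [
    [0, 0, -0.2],
    [0, 0, -0.4],
    [0, 0, -0.6],
    [0, 0, -0.8],
    [0, 0, -0.9]
  ],
  "rot": [
    [0, 0, 0],
    [0, 0, 0],
    [0, 0, 0],
    [0, 0, 0],
    [0, 0, 0]
  ],
  "jaw": [-1, -1, -1, -1, -1]
}}

```text
time_s: 12.42
tcp_pos: [519.8, -5.6, 228.3]
tool_rot: [[0.94, 0.342, 0.001], [0.342, -0.94, 0.0], [0.001, 0.0, -1.0]]
contact_force: [0.3, -0.7, -1.8]
finger_gap: 13.9
```

```bash
python3 mv.py 547 267 228 -7
python3 - <<'E'
from h import *
st,w=snap("wrist","w6"); _,s=snap("scene","s6"); x,y=215,170
a=cv2.resize(s[y-60:y+60,x-45:x+45],(450,600),interpolation=cv2.INTER_CUBIC)
b=cv2.resize(w[100:280,204:304],(333,600),interpolation=cv2.INTER_CUBIC)
cv2.imwrite("pics/c6.png",np.hstack([a,b])[:,:,::-1])
E
```

```text
t 12.425 pos [519.8  -5.6 228.3] F [ 0.3 -0.7 -1.8] gap 13.9
shift [ 2.967 -6.172  0.007] rz 0.471 tilt [0.0005 0.0001]
```

View pics/c6.png

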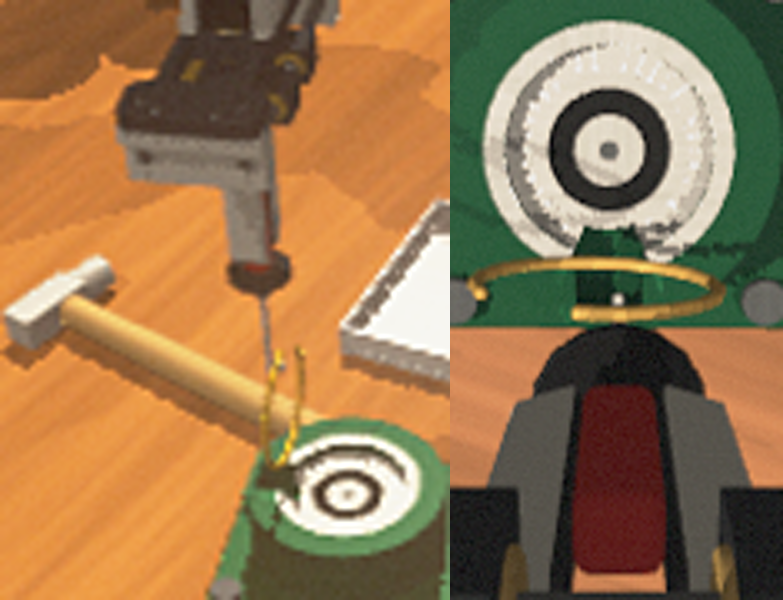

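The ring hangs securely on the hook near end A, clear of the housing. I'll carry it gently to the tray, squaring the yaw to the tray at about 6°.

Call:
{"fn": "step_arm", "kwargs": {
  "xyz": [
    [0, 0, -0.08],
    [0, 0, -0.16],
    [0, 0, -0.25],
    [0, 0, -0.32],
    [0, 0, -0.4]
  ],
  "rot": [
    [0, 0, 0.04],
    [0, 0, 0.09],
    [0, 0, 0.14],
    [0, 0, 0.19],
    [0, 0, 0.239]
  ],
  "jaw": [-1, -1, -1, -1, -1]
}}

```text
time_s: 13.15
tcp_pos: [519.5, -5.6, 243.4]
tool_rot: [[0.994, 0.108, -0.001], [0.108, -0.994, 0.0], [-0.001, -0.0, -1.0]]
contact_force: [0.9, -0.2, -0.8]
finger_gap: 14.1
```

Call:
{"fn": "step_arm", "kwargs": {
  "xyz": [
    [0.04, -0.15, 0],
    [0.13, -0.45, 0],
    [0.25, -0.87, 0],
    [0.39, -1.35, 0],
    [0.55, -1.9, 0]
  ],
  "rot": [
    [0, 0, 0],
    [0, 0, 0],
    [0, 0, 0],
    [0, 0, 0],
    [0, 0, 0]
  ],
  "jaw": [-1, -1, -1, -1, -1]
}}

```text
time_s: 13.78
tcp_pos: [533.3, 74.2, 243.6]
tool_rot: [[0.994, 0.111, -0.0], [0.111, -0.994, 0.0], [-0.0, -0.0, -1.0]]
contact_force: [0.3, 0.0, -1.4]
finger_gap: 14.2
```

Call:
{"fn": "step_arm", "kwargs": {
  "xyz": [
    [0.16, -0.55, 0],
    [0.32, -1.1, 0],
    [0.48, -1.65, 0],
    [0.64, -2.2, 0],
    [0.8, -2.75, 0]
  ],
  "rot": [
    [0, 0, 0],
    [0, 0, 0],
    [0, 0, 0],
    [0, 0, 0],
    [0, 0, 0]
  ],
  "jaw": [-1, -1, -1, -1, -1]
}}

```text
time_s: 14.4
tcp_pos: [552.7, 187.4, 243.5]
tool_rot: [[0.994, 0.111, -0.0], [0.111, -0.994, 0.0], [-0.0, -0.0, -1.0]]
contact_force: [-0.1, 0.6, -1.3]
finger_gap: 13.9
```

Call:
{"fn": "step_arm", "kwargs": {
  "xyz": [
    [0.16, -0.55, 0],
    [0.32, -1.1, 0],
    [0.47, -1.6, 0],
    [0.6, -2.05, 0],
    [0.7, -2.41, 0]
  ],
  "rot": [
    [0, 0, 0],
    [0, 0, 0],
    [0, 0, 0],
    [0, 0, 0],
    [0, 0, 0]
  ],
  "jaw": [-1, -1, -1, -1, -1]
}}

```text
time_s: 15.02
tcp_pos: [570.3, 285.3, 243.6]
tool_rot: [[0.994, 0.11, -0.0], [0.11, -0.994, 0.0], [-0.0, -0.0, -1.0]]
contact_force: [0.1, 0.1, -0.3]
finger_gap: 13.7
```

Call:
{"fn": "step_arm", "kwargs": {
  "xyz": [
    [0, 0, 0],
    [0, 0, 0],
    [0, 0, 0],
    [0, 0, 0]
  ],
  "rot": [
    [0, 0, 0],
    [0, 0, 0],
    [0, 0, 0],
    [0, 0, 0]
  ],
  "jaw": [-1, -1, -1, -1]
}}

```text
time_s: 15.52
tcp_pos: [570.3, 283.6, 243.8]
tool_rot: [[0.994, 0.109, 0.0], [0.109, -0.994, -0.0], [0.0, 0.0, -1.0]]
contact_force: [0.2, 0.3, -1.6]
finger_gap: 14.1
```

```bash
cat > gold.py <<'E'
from h import *
import sys
st,w=snap("wrist",sys.argv[1])
hsv=cv2.cvtColor(w,cv2.COLOR_RGB2HSV);H,S,V=[hsv[:,:,i].astype(int) for i in range(3)]
g=((abs(H-21)<7)&(S>110)&(V>60)); g[215:]=0
n,l,s,c=cv2.connectedComponentsWithStats(g.astype(np.uint8))
for i in range(1,n):
    if s[i,4]>40: print("gold",s[i],c[i].round())
if len(sys.argv)>2:
    cv2.imwrite("pics/%sc.png"%sys.argv[1],cv2.resize(w[100:260,154:354],(750,600),interpolation=cv2.INTER_CUBIC)[:,:,::-1])
E
python3 gold.py w7; python3 mv.py 570 284 152 6.3
python3 -c "
from h import *
_,t=snap('top','t7');_,s=snap('scene','s7')
x,y=map(int,proj('scene',np.array([547,266,60])));print(x,y)
cv2.imwrite('pics/c7.png',cv2.resize(s[y-60:y+50,x-60:x+60],(654,600),interpolation=cv2.INTER_CUBIC)[:,:,::-1])"
```

```text
gold [211 178  77  19 370] [254. 186.]
t 15.575 pos [570.3 283.6 243.8] F [ 0.4 -0.7 -1.1] gap 14.2
shift [-0.007 -0.01   2.296] rz -0.001 tilt [ 0.0002 -0.    ]
275 160
```

Call:
{"fn": "step_arm", "kwargs": {
  "xyz": [
    [0, 0, 0.3],
    [0, 0, 0.8],
    [0, 0, 1.3],
    [0, 0, 1.8],
    [0, 0, 2.02]
  ],
  "rot": [
    [0, 0, 0],
    [0, 0, 0],
    [0, 0, 0],
    [0, 0, 0],
    [0, 0, 0]
  ],
  "jaw": [-1, -1, -1, -1, -1]
}}

```text
time_s: 16.3
tcp_pos: [569.6, 283.8, 160.9]
tool_rot: [[0.994, 0.11, -0.002], [0.11, -0.994, -0.001], [-0.002, 0.001, -1.0]]
contact_force: [-0.3, -0.5, -0.2]
finger_gap: 13.4
```

Call:
{"fn": "step_arm", "kwargs": {
  "xyz": [
    [-0.1, 0, 0.12],
    [-0.45, 0, 0.16],
    [-0.7, 0, 0.25],
    [-0.9, 0, 0.34],
    [-1.1, 0, 0.5]
  ],
  "rot": [
    [0, 0, 0],
    [0, 0, 0],
    [0, 0, 0],
    [0, 0, 0],
    [0, 0, 0]
  ],
  "jaw": [-1, -1, -1, -1, -1]
}}

```text
time_s: 16.92
tcp_pos: [526.1, 279.3, 143.0]
tool_rot: [[0.994, 0.11, 0.001], [0.11, -0.994, 0.0], [0.001, -0.0, -1.0]]
contact_force: [0.4, 0.1, -0.9]
finger_gap: 13.9
```

```bash
python3 gold.py w8; python3 mv.py 570 284 152 6.3
```

```text
gold [219 148  73  65 530] [256. 174.]
t 16.975 pos [524.8 279.  141.9] F [-0.3 -1.1 -2.2] gap 13.9
shift [ 1.136  0.    -0.253] rz 0.0 tilt [-0.0008 -0.0005]
```

Call:
{"fn": "step_arm", "kwargs": {
  "xyz": [
    [-0.22, 0, 0.22],
    [-0.39, 0, 0.47],
    [-0.52, 0, 0.74],
    [-0.6, 0, 1.04],
    [-0.62, 0, 1.2]
  ],
  "rot": [
    [0, 0, 0],
    [0, 0, 0],
    [0, 0, 0],
    [0, 0, 0],
    [0, 0, 0]
  ],
  "jaw": [-1, -1, -1, -1, -1]
}}

```text
time_s: 17.6
tcp_pos: [501.4, 276.4, 93.9]
tool_rot: [[0.994, 0.11, -0.001], [0.11, -0.994, -0.0], [-0.001, 0.0, -1.0]]
contact_force: [0.7, 0.3, -1.0]
finger_gap: 13.6
```

Call:
{"fn": "step_arm", "kwargs": {
  "xyz": [
    [0, 0, 0.04],
    [0, 0, 0.08],
    [0, 0, 0.08]
  ],
  "rot": [
    [0, 0, 0],
    [0, 0, 0],
    [0, 0, 0]
  ],
  "jaw": [-1, -1, -1]
}}

```text
time_s: 17.98
tcp_pos: [502.0, 276.7, 91.8]
tool_rot: [[0.994, 0.109, 0.0], [0.109, -0.994, 0.0], [0.0, -0.0, -1.0]]
contact_force: [-0.1, -0.1, -1.0]
finger_gap: 13.7
```

```bash
python3 gold.py w9 v; python3 mv.py 497 284 90 6.3
```

```text
gold [212 125  86  81 826] [257. 157.]
t 18.025 pos [502.  276.7  91.9] F [-0.3 -0.1  0.4] gap 13.7
shift [-0.105 -0.196  0.048] rz -0.0 tilt [0.0004 0.0002]
```

View pics/w9c.png

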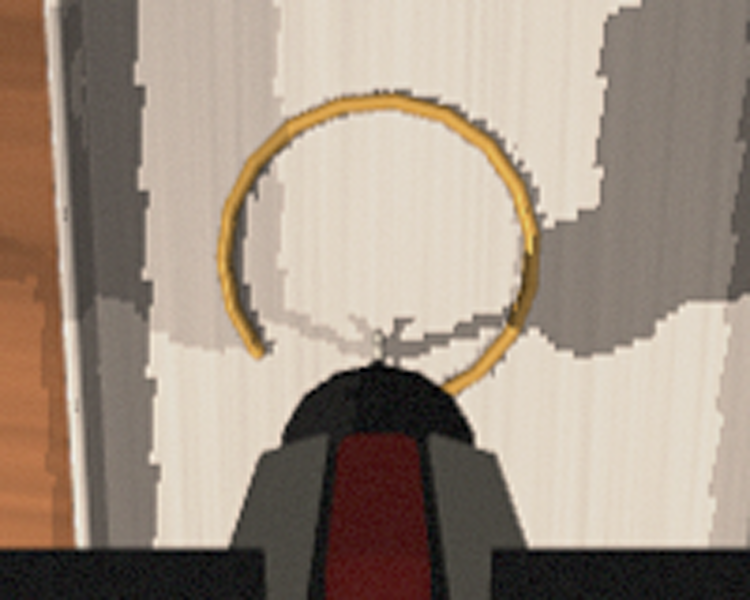

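The ring is lying nearly flat in the tray. End B is at (260,352), and end A is on the hook behind the guard. I'll lower onto the floor and slide the hook along the wire, off end A.

Call:
{"fn": "step_arm", "kwargs": {
  "xyz": [
    [0, 0, 0.06],
    [0, 0, 0.06],
    [0, -0.5, 0.06],
    [0, -0.5, 0.06]
  ],
  "rot": [
    [0, 0, 0],
    [0, 0, 0],
    [0, 0, 0],
    [0, 0, 0]
  ],
  "jaw": [-1, -1, -1, -1]
}}

```text
time_s: 18.52
tcp_pos: [499.0, 298.8, 89.4]
tool_rot: [[0.994, 0.112, 0.0], [0.112, -0.994, 0.001], [0.0, -0.001, -1.0]]
contact_force: [1.0, 0.1, -1.2]
finger_gap: 13.8
```

```bash
python3 gold.py w10; python3 mv.py 497 284 90 6.3
```

```text
gold [237 124  87  87 907] [283. 161.]
t 18.575 pos [499.2 297.7  89.3] F [-0.6 -0.5 -0.5] gap 14.2
shift [-0.094  0.334 -0.019] rz 0.002 tilt [-0.0001  0.0005]
```

The ring stayed put while the pick moved 20 mm, so the hook has passed end A. Lifting, then checking.

Call:
{"fn": "step_arm", "kwargs": {
  "xyz": [
    [0, 0, -0.1],
    [0, 0, -0.5],
    [0, 0, -1.2],
    [0, 0, -2.2],
    [0, 0, -3.2]
  ],
  "rot": [
    [0, 0, 0],
    [0, 0, 0],
    [0, 0, 0],
    [0, 0, 0],
    [0, 0, 0]
  ],
  "jaw": [-1, -1, -1, -1, -1]
}}

```text
time_s: 19.2
tcp_pos: [499.6, 296.2, 219.7]
tool_rot: [[0.994, 0.109, 0.001], [0.109, -0.994, 0.0], [0.001, -0.0, -1.0]]
contact_force: [0.4, 0.6, -1.4]
finger_gap: 13.7
```

Call:
{"fn": "step_arm", "kwargs": {
  "xyz": [
    [0, 0, -0.5],
    [-0.3, 0.5, -0.5],
    [-0.6, 1.3, -0.5],
    [-0.6, 1.3, -0.5]
  ],
  "rot": [
    [0, 0, 0],
    [0, 0, 0],
    [0, 0, 0],
    [0, 0, 0]
  ],
  "jaw": [-1, -1, -1, -1]
}}

```text
time_s: 19.7
tcp_pos: [481.6, 239.7, 238.7]
tool_rot: [[0.994, 0.107, 0.001], [0.107, -0.994, -0.001], [0.001, 0.001, -1.0]]
contact_force: [-0.6, 1.1, 0.4]
finger_gap: 13.9
```

```bash
python3 gold.py w11 v; python3 mv.py 492 -285 238 -18
python3 - <<'E'
from h import *
st=manip.sense()
im=cv2.imread("pics/w11.png")[:,:,::-1]
cv2.imwrite("pics/c11.png",cv2.resize(np.ascontiguousarray(im[50:300,130:420]),(696,600))[:,:,::-1])
E
```

```text
gold [201 105  56  58 362] [230. 130.]
gold [350 174  29  41 759] [364. 195.]
t 19.75 pos [481.7 241.2 238.6] F [-1.1 -0.6 -1. ] gap 14.3
shift [-1.1620e+00  1.3106e+01  1.2000e-02] rz 0.422 tilt [0.0015 0.0003]
```

View pics/c11.png

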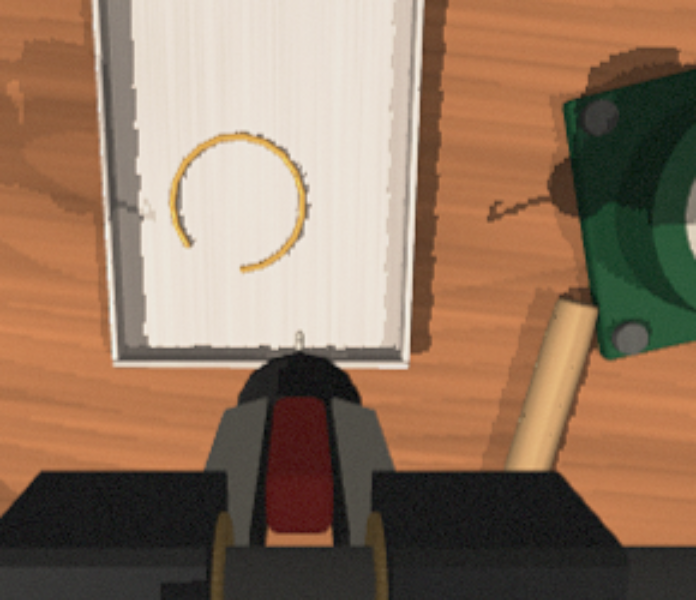

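The ring lies flat and free in the tray, between crop (172,130) and (306,270). Returning the pick now.

Call:
{"fn": "step_arm", "kwargs": {
  "xyz": [
    [-0.05, 0.6, 0],
    [-0.13, 1.5, 0],
    [-0.22, 2.5, 0],
    [-0.31, 3.5, 0],
    [-0.4, 4.5, 0]
  ],
  "rot": [
    [0, 0, 0.08],
    [0, 0, 0.17],
    [0, 0, 0.26],
    [0, 0, 0.35],
    [0, 0, 0.424]
  ],
  "jaw": [-1, -1, -1, -1, -1]
}}

```text
time_s: 20.38
tcp_pos: [485.3, 59.9, 237.7]
tool_rot: [[0.95, -0.313, 0.0], [-0.313, -0.95, 0.0], [0.0, -0.0, -1.0]]
contact_force: [0.1, -0.2, -0.1]
finger_gap: 13.6
```

```bash
python3 mv.py 492.4 -285.6 238 -18.2
```

```text
t 20.375 pos [485.3  59.9 237.7] F [ 0.1 -0.2 -0.1] gap 13.6
shift [ 2.875  8.148 -0.01 ] rz -0.001 tilt [0.0005 0.0003]
```

Call:
{"fn": "step_arm", "kwargs": {
  "xyz": [
    [0.35, 1.0, 0],
    [0.7, 2.0, 0],
    [1.05, 3.0, 0],
    [1.4, 4.0, 0],
    [1.75, 5.0, 0]
  ],
  "rot": [
    [0, 0, 0],
    [0, 0, 0],
    [0, 0, 0],
    [0, 0, 0],
    [0, 0, 0]
  ],
  "jaw": [-1, -1, -1, -1, -1]
}}

```text
time_s: 21.0
tcp_pos: [489.9, -152.0, 237.7]
tool_rot: [[0.95, -0.311, 0.0], [-0.311, -0.95, 0.0], [0.0, -0.0, -1.0]]
contact_force: [0.1, 0.4, -1.4]
finger_gap: 13.6
```

Call:
{"fn": "step_arm", "kwargs": {
  "xyz": [
    [0.35, 1.0, 0],
    [0.7, 2.0, 0],
    [0.95, 2.8, 0],
    [1.12, 3.15, 0],
    [1.12, 3.15, 0]
  ],
  "rot": [
    [0, 0, 0],
    [0, 0, 0],
    [0, 0, 0],
    [0, 0, 0],
    [0, 0, 0]
  ],
  "jaw": [-1, -1, -1, -1, -1]
}}

```text
time_s: 21.62
tcp_pos: [493.7, -284.3, 237.2]
tool_rot: [[0.951, -0.311, -0.0], [-0.311, -0.951, 0.0], [-0.0, -0.0, -1.0]]
contact_force: [0.7, 1.1, -0.4]
finger_gap: 13.8
```

Call:
{"fn": "step_arm", "kwargs": {
  "xyz": [
    [0, 0, 0],
    [0, 0, 0]
  ],
  "rot": [
    [0, 0, 0],
    [0, 0, 0]
  ],
  "jaw": [-1, -1]
}}

```text
time_s: 21.88
tcp_pos: [494.0, -282.8, 237.4]
tool_rot: [[0.951, -0.308, 0.0], [-0.308, -0.951, 0.0], [0.0, -0.0, -1.0]]
contact_force: [0.0, -0.8, -1.1]
finger_gap: 13.9
```

```bash
python3 mv.py 492.4 -285.6 180 -18.2
python3 - <<'E'
from h import *
st,w=snap("wrist","w12")
print(proj("wrist",[492.4,-285.6,90],st))
a=cv2.imread("pics/w2.png")[:,:,::-1]
cr=lambda i: cv2.resize(np.ascontiguousarray(i[145:245,215:295]),(400,500),interpolation=cv2.INTER_CUBIC)
cv2.imwrite("pics/c12.png",np.hstack([cr(a),cr(w)])[:,:,::-1])
E
```

```text
t 21.875 pos [ 494.  -282.8  237.4] F [ 0.  -0.8 -1.1] gap 13.9
shift [-0.017  0.079  1.434] rz 0.005 tilt [0.0002 0.0003]
[256.65833532 183.60747647]
```

No more pictures can be viewed, so I'll check numerically that the hook tip hasn't shifted in the grip, then insert.

Run:
```python
import cv2,numpy as np
for n in("w2","w12"):
    w=cv2.imread(f"pics/{n}.png"); h=cv2.cvtColor(w,cv2.COLOR_BGR2HSV).astype(int)
    m=(h[:,:,1]<50)&(h[:,:,2]>120); b=np.zeros_like(m); b[175:202,240:270]=m[175:202,240:270]
    ys,xs=np.nonzero(b); print(n,len(xs),xs.mean(),ys.mean(),ys.min(),ys.max())
    d=h[:,:,2]<130; q=np.zeros_like(d); q[150:198,225:285]=d[150:198,225:285]
    k,l,s,c=cv2.connectedComponentsWithStats(q.astype(np.uint8)); print([ (s[i].tolist(),c[i].round(1).tolist()) for i in range(1,k) if s[i,4]>60])
```

```text
w2 20 253.9 192.3 189 196
[([239, 172, 25, 24, 400], [251.2, 183.2])]
w12 21 253.95238095238096 191.38095238095238 188 195
[([242, 171, 25, 24, 400], [254.3, 182.2])]
```

Call:
{"fn": "step_arm", "kwargs": {
  "xyz": [
    [-0.02, 0.08, 0],
    [-0.02, 0.08, 0.4],
    [-0.02, 0.08, 0.8],
    [-0.02, 0.08, 1.2],
    [-0.02, 0.08, 1.2]
  ],
  "rot": [
    [0, 0, 0],
    [0, 0, 0],
    [0, 0, 0],
    [0, 0, 0],
    [0, 0, 0]
  ],
  "jaw": [-1, -1, -1, -1, -1]
}}

```text
time_s: 22.55
tcp_pos: [491.1, -286.4, 187.4]
tool_rot: [[0.951, -0.309, -0.003], [-0.309, -0.951, 0.001], [-0.003, -0.0, -1.0]]
contact_force: [-0.6, -0.3, -0.4]
finger_gap: 14.0
```

Call:
{"fn": "step_arm", "kwargs": {
  "xyz": [
    [0, 0, 0],
    [0, 0, 0.15],
    [0, 0, 0.35],
    [0, 0, 0.55],
    [0, 0, 0.7]
  ],
  "rot": [
    [0, 0, 0],
    [0, 0, 0],
    [0, 0, 0],
    [0, 0, 0],
    [0, 0, 0]
  ],
  "jaw": [-1, -1, -1, -1, -1]
}}

```text
time_s: 23.18
tcp_pos: [491.8, -286.8, 160.6]
tool_rot: [[0.951, -0.309, -0.0], [-0.309, -0.951, 0.0], [-0.0, -0.0, -1.0]]
contact_force: [-0.0, -0.9, -1.2]
finger_gap: 13.8
```

```bash
python3 mv.py 492.4 -285.6 108 -18.2
```

```text
t 23.175 pos [ 491.8 -286.8  160.6] F [-0.  -0.9 -1.2] gap 13.8
shift [ 0.006 -0.033  1.314] rz 0.003 tilt [-0.0004  0.0002]
```

Call:
{"fn": "step_arm", "kwargs": {
  "xyz": [
    [0, -0.03, 0.25],
    [0, -0.03, 0.55],
    [0, -0.03, 0.85],
    [0, -0.03, 1.1],
    [0, -0.03, 1.27]
  ],
  "rot": [
    [0, 0, 0],
    [0, 0, 0],
    [0, 0, 0],
    [0, 0, 0],
    [0, 0, 0]
  ],
  "jaw": [-1, -1, -1, -1, -1]
}}

```text
time_s: 23.8
tcp_pos: [492.1, -285.6, 109.7]
tool_rot: [[0.951, -0.309, -0.001], [-0.309, -0.951, 0.0], [-0.001, -0.0, -1.0]]
contact_force: [1.4, -0.5, -1.2]
finger_gap: 13.9
```

Call:
{"fn": "step_arm", "kwargs": {
  "xyz": [
    [0, 0, 0.03],
    [0, 0, 0.06],
    [0, 0, 0.09],
    [0, 0, 0.09]
  ],
  "rot": [
    [0, 0, 0],
    [0, 0, 0],
    [0, 0, 0],
    [0, 0, 0]
  ],
  "jaw": [-1, -1, -1, -1]
}}

```text
time_s: 24.3
tcp_pos: [492.4, -285.7, 107.0]
tool_rot: [[0.951, -0.309, 0.0], [-0.309, -0.951, 0.0], [0.0, -0.0, -1.0]]
contact_force: [-0.3, 0.3, -1.3]
finger_gap: 13.8
```

Call:
{"fn": "step_arm", "kwargs": {
  "xyz": [
    [0, 0, 0.03],
    [0, 0, 0.05],
    [0, 0, 0.05]
  ],
  "rot": [
    [0, 0, 0],
    [0, 0, 0],
    [0, 0, 0]
  ],
  "jaw": [-1, -1, -1]
}}

```text
time_s: 24.68
tcp_pos: [492.3, -285.7, 105.0]
tool_rot: [[0.951, -0.309, 0.0], [-0.309, -0.951, 0.0], [0.0, -0.0, -1.0]]
contact_force: [-1.0, 0.2, 3.0]
finger_gap: 13.6
```

Call:
{"fn": "step_arm", "kwargs": {
  "xyz": [
    [0, 0, 0],
    [0, 0, 0],
    [0, 0, 0],
    [0, 0, 0],
    [0, 0, 0]
  ],
  "rot": [
    [0, 0, 0],
    [0, 0, 0],
    [0, 0, 0],
    [0, 0, 0],
    [0, 0, 0]
  ],
  "jaw": [-0.1, 0, 0, 0, 0]
}}

```text
time_s: 25.3
tcp_pos: [492.3, -285.7, 104.9]
tool_rot: [[0.951, -0.309, 0.0], [-0.309, -0.951, 0.0], [0.0, -0.0, -1.0]]
contact_force: [-1.1, 0.4, -0.3]
finger_gap: 47.2
```

Call:
{"fn": "step_arm", "kwargs": {
  "xyz": [
    [0, 0, -0.3],
    [0, 0, -1.0],
    [0, 0, -2.0],
    [0, 0, -3.2],
    [0, 0, -3.8]
  ],
  "rot": [
    [0, 0, 0],
    [0, 0, 0],
    [0, 0, 0],
    [0, 0, 0],
    [0, 0, 0]
  ],
  "jaw": [0.3, 0.5, 0.7, 0.7, 0.7]
}}

```text
time_s: 25.92
tcp_pos: [493.0, -286.1, 260.5]
tool_rot: [[0.951, -0.309, 0.003], [-0.309, -0.951, -0.001], [0.004, 0.0, -1.0]]
contact_force: [0.2, 0.4, -0.4]
finger_gap: 79.6
```

Call:
{"fn": "step_arm", "kwargs": {
  "xyz": [
    [0, 0, 0],
    [0, 0, 0],
    [0, 0, 0]
  ],
  "rot": [
    [0, 0, 0],
    [0, 0, 0],
    [0, 0, 0]
  ],
  "jaw": [0.7, 0.7, 0.7]
}}

```text
time_s: 26.3
tcp_pos: [491.8, -285.5, 255.9]
tool_rot: [[0.951, -0.309, -0.001], [-0.309, -0.951, 0.001], [-0.002, -0.0, -1.0]]
contact_force: [-0.1, 1.0, -0.7]
finger_gap: 79.9
```

Run:
```python
from h import *
st,w=snap("wrist","w13"); _,t=snap("top","t13"); print(st["tcp_pos"],st["finger_gap"])
hsv=cv2.cvtColor(w,cv2.COLOR_RGB2HSV);H,S,V=[hsv[:,:,i].astype(int) for i in range(3)]
def big(m,box):
    b=np.zeros(m.shape,np.uint8);x0,y0,x1,y1=box;b[y0:y1,x0:x1]=m[y0:y1,x0:x1]
    ct=max(cv2.findContours(b,0,1)[0],key=cv2.contourArea);return ct
red=((H<5)|(H>174))&(S>150); 
for n,m in(("red",red),("guard+red",(V<45)|red)):
    ct=big(m,(225,150,290,215)); print(n,cv2.boundingRect(ct),cv2.minAreaRect(ct))
m=red&(V>140); ct=big(m,(225,150,290,215)); print("top face",cv2.minAreaRect(ct))
print("expect guard top c",proj("wrist",[493,-285,95],st),"handle top c",proj("wrist",[493,-285,150],st))
# tray in top view: gold
hsv=cv2.cvtColor(t,cv2.COLOR_RGB2HSV);H,S,V=[hsv[:,:,i].astype(int) for i in range(3)]
g=(abs(H-20)<9)&(S>60); b=np.zeros(g.shape,bool); b[174:236,172:220]=g[174:236,172:220]; ys,xs=np.nonzero(b); print("ring px",xs.min(),xs.max(),ys.min(),ys.max(),len(xs))
for c in((xs.min(),ys.min()),(xs.max(),ys.max())): print(onz("top",*c,6).round())
a=cv2.imread("pics/top.png")[:,:,::-1].astype(int); d=np.abs(a-t).max(2)
for n,bx in dict(cement=(115,150,158,182),grease=(298,115,330,145),bearing=(242,118,272,146),hammer=(225,230,262,300)).items(): print(n,(d[bx[1]:bx[3],bx[0]:bx[2]]>50).sum())
```

```text
[ 491.82367872 -285.5181034   255.93416833] 79.92404551093384
red (248, 175, 14, 22) ((254.5, 185.5), (21.0, 13.0), 90.0)
guard+red (240, 165, 29, 32) ((254.25003051757812, 179.75001525878906), (29.698482513427734, 28.991378784179688), 45.0)
top face ((254.0, 190.5), (11.0, 12.0), 90.0)
expect guard top c [253.13609158 179.67248859] handle top c [252.8725641  190.24118659]
ring px 172 219 175 235 161
[648. 347.   6.]
[436. 184.   6.]
cement 0
grease 0
bearing 0
hammer 1
```

Run:
```python
from h import *
a=np.radians(6.2); st=dict(tcp_pos=np.array([481.7,240.5,238.6]),tool_rot=np.array([[np.cos(a),np.sin(a),0],[np.sin(a),-np.cos(a),0],[0,0,-1]]))
c=np.cos(a);s=np.sin(a)
for n,p in dict(ring=(239,200),endA=(243,269),endB=(191,244)).items():
    P=onz("wrist",130+p[0]/2.4,50+p[1]/2.4,6,st)[:2]-[547,266]; print(n,(c*P[0]+s*P[1]).round(),(-s*P[0]+c*P[1]).round())
manip.job_done()
```

```text
ring -16.0 15.0
endA -55.0 13.0
endB -41.0 43.0
the job is handed in; nothing more can be done
```

I lifted the snap ring out of its groove with the hook pick and laid it flat in the parts tray. The pick is back in its hole in the block. I handed the job in at about 26 s of the 69 s allowed; no verdict is reported.

- **Lifting:** I felt for the slot floor and met it at about 11 N. The hook then went under the wire about 10 mm from end A. The highest pull I read was about 8 N before the ring sprang free and hung on the hook. The fingers never touched the ring.
- **Ring:** The last wrist picture shows it flat and free of the hook. Its centre is about (-16, 15) mm from the tray centre, well inside the walls. I judged flatness from that picture and did not measure end heights.
- **Pick:** I released it at the same tool height (105 mm) and position I took it from, with about 3 N of seating contact. A final image measurement put the guard and handle within about 1.5 pixels of where they should be, so it stands upright.
- **Bystanders:** The top view shows the bottle, tin, bearing and hammer unchanged from the start.

Two checks gave less than planned:
- **Ring in the top view:** my colour mask picked up the whole tray, so I used the wrist picture instead.
- **Last crop before insertion:** the viewer refused it at the 12-picture limit, so I compared hook tip and hole positions by pixel measurement.

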